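Clear the mat by kind, then hold the sprung probe on the board's test pad

TASK

Clear the blue mat for a live measurement: set the two loose relays down in the tray that already holds a relay and the loose connector in the tray that already holds a connector, without dropping them. Then draw the red probe out of its rack and hold it upright on the round brass test pad of the board, pressing lightly so that its sprung tip is about half in, without touching the rest of the board with the probe. Leave the black probe and the other tools where they are, and finish while still holding the red probe on the pad.

Things in the scene. Friction and masses are not known exactly. Their poses are not given: they have to be found in the camera images.
- relay_1: Plug-in relay to be put away: clear cover over a pink-brown coil on a black foot, standing upright on the blue mat (2 mm thick). 22 x 29 mm in plan (solid 20 mm along its own x, 28 mm along its own y), 41 mm tall. Origin: centre of its underside; z up. About 35 g.
- relay_2: A second relay, just like relay_1, also to be put away.
- connector: Round pale-grey metal plug connector with gold pins, lying on its side on the blue mat, to be put away. 44 mm long along its own x (solid from x = -18 to +22 mm), 20 mm wide (its own y) and 20 mm tall. Origin: underside, below its axis. About 60 g.
- relay_tray: Shallow open yellow tray, 100 mm (its x) x 130 mm (its y) x 24 mm tall, walls and floor 3 mm thick, fixed to the worktop. Origin: centre of its underside. One relay is fixed in it, centred 44 mm from the middle towards its +y end and taking the strip from y = +34 to +54 mm (41 mm tall); the rest of the floor is free. Other relays belong here. It and the connector tray may swap places.
- connector_tray: Shallow open dark-grey tray, same size and origin as the yellow one, fixed to the worktop. One connector is fixed in it, 44 mm from the middle towards its +y end, lying along x and taking the strip from y = +34 to +54 mm (20 mm tall); the rest of the floor is free. Other connectors belong here. Close behind both trays stands an open instrument case, its wall 67 mm tall.
- probe_rack: Black rack with two aluminium cheeks, 70 x 124 mm in plan, 86 mm tall, fixed on the mat. Origin: centre of its underside. Two wells 32 mm either side of its middle along its own y hold the probes upright; either probe may be in either well. A probe body stands 28 mm deep with 0.7 mm play and its tip 46 mm lower still: draw it straight up by 80 mm or more before moving aside.
- probe_red: Red test probe standing tip down in the rack, about 35 g. Its own y runs along it from tip to tail (straight up in the rack), x and z across. The part to grip is a bar 12.5 mm (own x) by 15 mm (own z), from y = -21.5 to +56.5 mm, centre line at x = 0, z = 7.5 mm; the top 50 mm stand free above the rack. A sprung brass tip reaches to y = -68 mm. Origin: on its flank, 7.5 mm off the centre line.
- probe_red_grip (a point): Point on the red probe's centre line 24 mm below its tail end and 100.5 mm above the (unpressed) tip: a good place to grip it. Axes as probe_red.
- probe_red_tip (a point): End of the red probe's sprung brass tip (round, 3 mm across); it moves with the plunger.
- probe_red_plunger (a joint): How far the red probe's sprung tip is pushed in: 0 when free, 0.008 m at its stop. It pushes back with about 1 N as it starts to move, 2.5 N half in and 3.9 N at the stop.
- probe_blk: Black test probe of the same size in the other well of the rack, its tail end 138 mm above the worktop: carry the red one's tip over or round it. Bystander, stays there.
- board_stand: Stand with an aluminium base 74 x 104 mm that carries a green circuit board (52 mm along its x, 78 mm along its y) on brass pillars; fixed on the mat. Origin: centre of its underside; the board's upper face is 20 mm above it, small parts on the board rise up to 8 mm higher. Its two black clips hold the board's short edges.
- test_pad: Round brass test pad on the board near one corner, 10 mm across, standing 3 mm proud of the board. Origin: centre of its underside. Fixed.
- test_pad_top (a point): Centre of the test pad's flat upper face, 25 mm above the worktop.
- flush_cutters: Black and blue flush cutters, 115 x 64 x 11 mm, lying behind the board; bystander.
- tweezers: Black straight tweezers, 126 x 14 x 10 mm, lying by the mat; bystander.
- driver_green: Small green screwdriver, 110 x 11 x 11 mm, lying by the mat; bystander.

How it is judged:
On the way, in this order (a step that is already met when the one before it is completed fails the run):
1. both relays lie released in the yellow relay tray and the connector in the grey connector tray (x of relay_1 in the frame of relay_tray between -0.045 and 0.045 m and y of relay_1 in the frame of relay_tray between -0.06 and 0.06 m and z of relay_1 in the frame of relay_tray between -0.003 and 0.022 m and linear speed of each of relay_1, relay_2, connector below 0.05 m/s and contact force between the fingers and relay_1 below 0.2 N and x of relay_2 in the frame of relay_tray between -0.045 and 0.045 m and y of relay_2 in the frame of relay_tray between -0.06 and 0.06 m and z of relay_2 in the frame of relay_tray between -0.003 and 0.022 m and contact force between the fingers and relay_2 below 0.2 N and x of connector in the frame of connector_tray between -0.045 and 0.045 m and y of connector in the frame of connector_tray between -0.06 and 0.06 m and z of connector in the frame of connector_tray between -0.003 and 0.027 m and contact force between the fingers and connector below 0.2 N), for 0.2 s.
2. the red probe is held in the fingers and has been drawn clear of the rack (height (world z) of probe_red above 0.125 m and contact force between the fingers and probe_red above 1 N and contact force between probe_red and probe_rack below 0.1 N), for 0.1 s.
At the end, for the whole second after the job is handed in: Relays on the relay tray's floor, connector on the connector tray's, released, not stacked; red probe in the fingers, clear of the rack, within 0.17 rad of upright, tip within 5.5 mm of the pad's centre, pressing it with 0.8 to 5.5 N, plunger 1.5 to 7 mm in (of 8), still (under 0.02 m/s) (all of step 1 and contact force between the fingers and probe_red above 1 N and contact force between probe_red and probe_rack below 0.1 N and angle between probe_red's own y axis and vertical below 0.17 rad and horizontal distance between probe_red_tip and test_pad_top below 0.0055 m and contact force between probe_red and test_pad between 0.8 and 5.5 N and value of joint probe_red_plunger between 0.0015 and 0.007 m and linear speed of probe_red below 0.02 m/s); the arm keeps its last pose, push and grip.
It fails at once if a relay or the connector is dropped or thrown (over 0.9 m/s out of the fingers, a fall of about 4 cm) ((linear speed of relay_1 above 0.9 m/s and contact force between the fingers and relay_1 below 0.05 N) or (linear speed of relay_2 above 0.9 m/s and contact force between the fingers and relay_2 below 0.05 N) or (linear speed of connector above 0.9 m/s and contact force between the fingers and connector below 0.05 N)).
It fails at once if the red probe touches the board or its stand beside the pad (over 0.5 N) (contact force between probe_red and board_stand above 0.5 N).
It fails at once if the pad is pressed with more than 10 N (contact force between anything else and test_pad above 10 N).
It fails at once if the black probe, the cutters, the tweezers or the green screwdriver is moved more than 3 cm (distance of any of probe_blk, flush_cutters, tweezers, driver_green from where it was at the start of the episode above 0.03 m).
It also fails if it takes over 72 s, if anything falls off the work surface, if the arm or the gripper's body presses on something with over 40 N, if the wrist force passes 120 N, or if a joint passes its speed limit or range.

ROBOT

A 7-joint arm with a two-finger parallel gripper is mounted at the origin on a cart in front of the work surface, level with it; the furniture and walls round the work are solid. World frame = base frame: x ahead of the robot, y to its left, z up, the work surface at z = 0. Lengths are in m, angles in rad, forces in N, time in s.
With the tool pointing down it reaches from about 0.35 to 0.9 m from the base axis. Payload 19.9 kg.
Tool frame: the origin (TCP) lies midway between the tips of the shut fingers; the grasp point (between the pads) lies 19 mm behind it (ctrl.grip_depth is the distance from the TCP to the grasp point, in m); z points along the fingers, y is the line along which they close (so a half turn about z gives the same grasp; the last joint's range is limited). The gripper opens to 94 mm and grips with 3 to 60 N. Pads are 16 mm wide; open, the fingers measure 119 mm over their backs; the gripper's body (75 mm by 177 mm) begins 78 mm behind the grasp point.
Start: joints at [-1.302, 0.417, -0.01, 1.614, 0.005, 1.111, -0.053], TCP at [0.191, 0.595, 0.205] pointing down, gripper open.
Joint ranges: [-2.81, 2.81], [-0.39, 2.02], [-1.27, 1.25], [0.06, 2.57], [-1.19, 4.33], [0.19, 2], [-2.82, 2.82]. Speed limits (rad/s): [1.89, 1.89, 2.39, 2.39, 3.01, 3.01, 3.01].

INTERFACE

Orientations are given as a unit quaternion [w, x, y, z].
In Python, from station import ctrl, vision gives the robot as it stands. The module is installed in compiled form; this text tells all that it offers.
- The arm moves only by the tool carry_out, never from a script. Its argument "rows" is a list of rows, each a list of 7 numbers: the shift along the tool's x, y, z in mm, then the turn, a rotation vector about the tool's x, y, z in rad, then the closure, from 0 (fully open) to 1 (shut). In form: [[tx, ty, tz, rx, ry, rz, jaw], ...]. A call has 1 to 10 rows; each row is the pose to reach, as a shift and turn from the pose commanded when the call began, along the tool's axes at that moment; what a row does not reach only later rows make up. A row lasts 1/12 s, in which the tool goes at most 41.7 mm and 7.16 degrees, less where a joint would pass 70% of its speed; a pose out of reach is approached as far as the arm can. A call with a gripper value outside its range is refused whole. The fingers move at their own pace and stop on an object; "force" is the grip in N (left out, the last holds). Time passes only in rows, so rows that repeat a pose let the fingers close. It gives the time, the measured TCP pose, the force, the opening and the grip force at its end, in the units of the state.
- ctrl.read_state(): the state, without advancing time (a new reading comes with each control period).
- vision.read_camera(name): name is "scene" or "top" or "wrist"; returns a dict with "img" (480x640x3 uint8, blue, green, red), "vfov" (degrees; the focal length in pixels is half the picture's height over the tangent of half this angle, whatever the lens; pixels are square), "cx", "cy" (the principal point, pixels), "R" (3x3) and "t" (3): a world point X has camera coordinates R X + t. Camera axes: x right, y down, z forward; pixel columns grow to the right and rows downward; lengths in m; the calibration is good to about 2 mm. A picture is of the moment at which its call begins. There is no depth.
- ctrl.job_done(): hands the job in; it is judged then, once.
The state is a dict: "clock": time; "q": joint angles; "joint_velocities": joint speeds; "joint_torque": joint torques, N m; "ee_pos": TCP position; "eef_rot": TCP orientation; "wrist_force": force on the tool from outside, world axes, zero at the start; "torque": the same for the moment, N m; "width": finger opening in m; "gripper_force": force on a finger pad.
Only numpy, scipy, OpenCV 4.12 (cv2) and the standard library are available. Lean on these libraries where they do the work, as an engineer would, in place of code of your own. Each camera call takes 0.05 s, during which the arm holds its last target. There are 200 camera calls.

## Working session

There is one attempt and no reset: what is moved stays moved. The work goes in short steps, Python scripts to look and compute and a tool call to move; the robot and the scene stay as the last step left them, time stands still between calls to the robot, and variables do not carry over. Pictures are saved under pics/ and viewed, at most 10 in all, crops included, and the job is handed in when it is done.

Besides the shell and the picture viewer there is one more tool, called after ">>>" as name(argument=value, ...) on one line, values as JSON. carry_out: Moves the arm, as the interface text tells. Its arguments: {"type":"object","properties":{"rows":{"type":"array","items":{"type":"array","items":{"type":"number"}}},"force":{"type":"number"}},"required":["rows"]}

```bash
mkdir -p pics; cat > h.py <<'E'
from station import ctrl, vision
import numpy as np, cv2
from scipy.spatial.transform import Rotation as R
def cam(n):
    c=vision.read_camera(n); c['f']=240/np.tan(np.radians(c['vfov'])/2); c['R']=np.array(c['R']); c['t']=np.array(c['t']); return c
def ray(c,u,v):
    d=c['R'].T@np.array([(u-c['cx'])/c['f'],(v-c['cy'])/c['f'],1]); return -c['R'].T@c['t'],d
def onz(c,u,v,z):
    o,d=ray(c,u,v); return o+d*(z-o[2])/d[2]
def proj(c,X):
    p=c['R']@np.array(X)+c['t']; return p[:2]/p[2]*c['f']+[c['cx'],c['cy']]
def tri(c1,p1,c2,p2):
    o1,d1=ray(c1,*p1);o2,d2=ray(c2,*p2)
    s=np.linalg.lstsq(np.c_[d1,-d2],o2-o1,rcond=None)[0]
    a=o1+d1*s[0];b=o2+d2*s[1]; return (a+b)/2,np.linalg.norm(a-b)
def pose():
    s=ctrl.read_state(); q=np.array(s['eef_rot']); return np.array(s['ee_pos']),R.from_quat(q[[1,2,3,0]]),s
E
python3 - <<'E'
from h import *
for n in('top','scene'):
    c=cam(n); cv2.imwrite(f'pics/{n}0.png',c['img']); print(n,c['f'],-c['R'].T@c['t'],c['R'].round(2).tolist())
p,r,s=pose(); print(p,r.as_matrix().round(3),s['width'],s['clock'],s['wrist_force'])
E
```

```text
top 507.4249230128239 [ 0.42051485 -0.19218125  1.29415204] [[-0.01, -1.0, 0.01], [-0.99, 0.01, -0.12], [0.12, -0.01, -0.99]]
scene 533.3445877386865 [ 0.21653807 -0.9402789   1.03739571] [[0.91, -0.41, -0.0], [-0.31, -0.68, -0.67], [0.27, 0.61, -0.74]]
[0.1910241  0.59474284 0.20490877] [[-0.952  0.306 -0.   ]
 [ 0.306  0.952 -0.001]
 [-0.    -0.001 -1.   ]] 0.09385092715265266 0.1 [ 0.43470553 -0.21682033 -0.61401698]
```

View pics/top0.png

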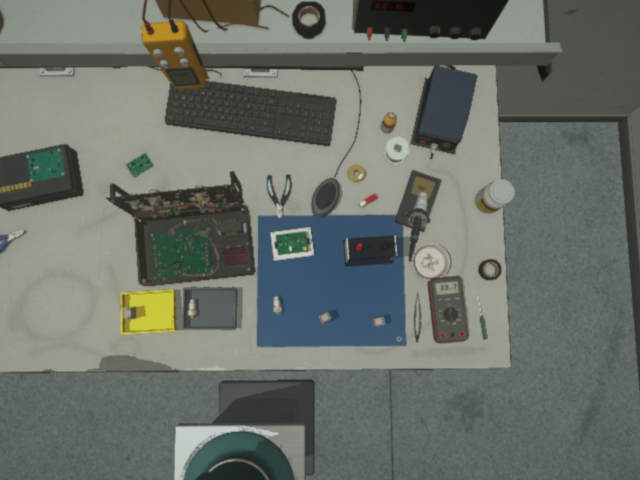

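View pics/scene0.png

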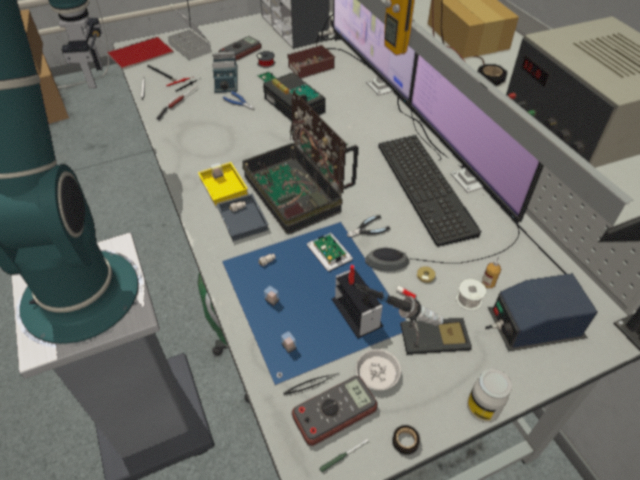

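Top view: yellow tray around (148,312), grey tray (209,308), connector (278,304), relays (327,317) and (380,321), rack (370,250) with the red probe near (360,246), board (292,243). The scene view shows the same objects. I'll enlarge both.

```bash
python3 - <<'E'
import cv2
a=cv2.imread('pics/top0.png')[200:350,110:420]; cv2.imwrite('pics/topc.png',cv2.resize(a,None,fx=2.58,fy=2.58,interpolation=2))
a=cv2.imread('pics/scene0.png')[155:385,190:410]; cv2.imwrite('pics/scc.png',cv2.resize(a,None,fx=2.6,fy=2.6,interpolation=2))
E
```

```text
(no output)
```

View pics/topc.png

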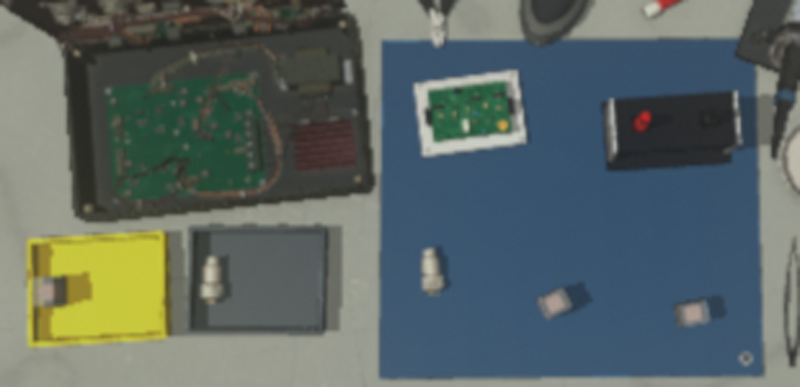

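View pics/scc.png

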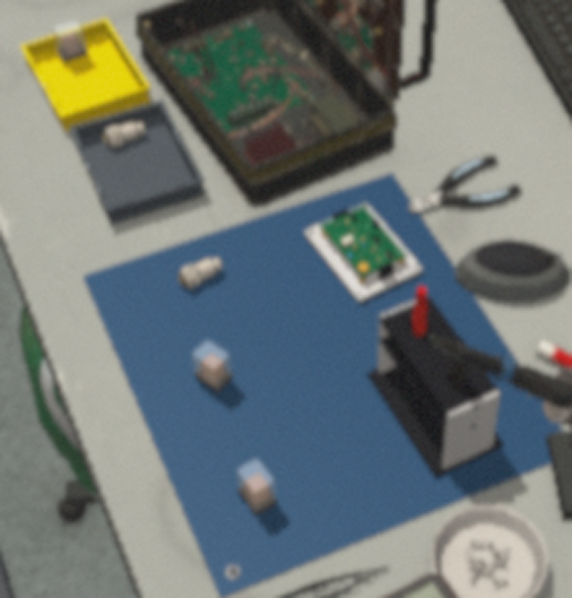

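Top crop (scale 2.58, offset 110,200): yellow tray (27–167, 232–345), grey (190–327, 226–332), connector (432,271), relays (555,302) and (692,313), red probe (643,121), brass pad (502,126). Next I'll turn these into world positions.

```bash
python3 - <<'E'
from h import *
c=cam('top'); s=cam('scene'); im=c['img']; hsv=cv2.cvtColor(im,cv2.COLOR_BGR2HSV)
def big(m,box):
    k=np.zeros_like(m); x0,y0,x1,y1=box; k[y0:y1,x0:x1]=m[y0:y1,x0:x1]
    return max(cv2.findContours(k,0,2)[0],key=cv2.contourArea)
def rep(n,ct,z):
    P=np.array([onz(c,*p,z)[:2] for p in ct[:,0,:]]).astype(np.float32)
    r=cv2.minAreaRect(P); print(n,'ctr',np.round(r[0],4),'size',np.round(r[1],4),'corn',cv2.boxPoints(r).round(3).tolist())
rep('yellow',big(cv2.inRange(hsv,(20,120,100),(35,255,255)),(110,280,180,345)),.024)
rep('grey',big(cv2.inRange(hsv,(0,0,0),(179,255,110)),(182,280,245,335)),.024)
notblue=255-cv2.inRange(hsv,(95,90,0),(125,255,255))
rep('conn',big(notblue,(265,285,290,325)),.012)
rep('relA',big(notblue,(312,305,345,330)),.022)
rep('relB',big(notblue,(367,310,392,330)),.022)
for n,b,z in(('board',(265,222,320,264),.012),('rack',(335,228,400,270),.07)):rep(n,big(notblue,b),z)
hs2=cv2.cvtColor(s['img'],cv2.COLOR_BGR2HSV)
def cen(m,b):
    ct=big(m,b); M=cv2.moments(ct); return np.array([M['m10']/M['m00'],M['m01']/M['m00']]),cv2.contourArea(ct),ct
red=lambda h:cv2.inRange(h,(0,130,90),(8,255,255))|cv2.inRange(h,(172,130,90),(179,255,255))
a=cen(red(hsv),(350,238,370,256)); b=cen(red(hs2),(340,260,360,290))
print('red',a[:2],b[:2],cv2.boundingRect(a[2]),cv2.boundingRect(b[2])); 
tp=b[2][:,0,:]; top=tp[tp[:,1]==tp[:,1].min()].mean(0); print('scene tail px',top,tri(c,a[0],s,top))
pad=lambda h:cv2.inRange(h,(14,120,120),(32,255,255))
a=cen(pad(hsv),(298,244,312,254)); b=cen(pad(hs2),(322,252,336,262)); print('pad',a[:2],b[:2],onz(c,*a[0],.025),onz(s,*b[0],.025),tri(c,a[0],s,b[0]))
E
```

```text
yellow ctr [0.4294 0.2268] size [0.1026 0.1328] corn [[0.375, 0.28999999165534973], [0.38199999928474426, 0.15800000727176666], [0.48399999737739563, 0.16300000250339508], [0.47699999809265137, 0.29600000381469727]]
grey ctr [0.4369 0.0685] size [0.1462 0.1037] corn [[0.3840000033378601, -0.004000000189989805], [0.4880000054836273, -0.004999999888241291], [0.48899999260902405, 0.14100000262260437], [0.38600000739097595, 0.1420000046491623]]
conn ctr [ 0.4431 -0.0939] size [0.0451 0.0226] corn [[0.42100000381469727, -0.08299999684095383], [0.42100000381469727, -0.10499999672174454], [0.4659999907016754, -0.10499999672174454], [0.4659999907016754, -0.0820000022649765]]
relA ctr [ 0.4118 -0.2118] size [0.0243 0.0312] corn [[0.39399999380111694, -0.2029999941587448], [0.40799999237060547, -0.23100000619888306], [0.4300000071525574, -0.2199999988079071], [0.41600000858306885, -0.19200000166893005]]
relB ctr [ 0.4011 -0.3443] size [0.0246 0.0347] corn [[0.38600000739097595, -0.33000001311302185], [0.3919999897480011, -0.36399999260902405], [0.41600000858306885, -0.35899999737739563], [0.40
[... 270 characters left out ...]
ack ctr [ 0.573  -0.3245] size [0.0677 0.1313] corn [[0.5350000262260437, -0.26100000739097595], [0.5429999828338623, -0.3919999897480011], [0.6110000014305115, -0.3880000114440918], [0.6029999852180481, -0.25699999928474426]]
red (array([358.5, 246.5]), 25.0) (array([351.05066667, 275.10933333]), 62.5) (356, 243, 6, 8) (348, 265, 6, 19)
scene tail px [351.5 265. ] (array([ 0.57590149, -0.29023626,  0.13777415]), np.float64(0.005466036474813109))
pad (array([304.5       , 248.13333333]), 5.0) (array([329.42222222, 257.42222222]), 7.5) [ 0.58492151 -0.16250744  0.025     ] [ 0.58499723 -0.16468306  0.025     ] (array([ 0.58561649, -0.16255167,  0.02231698]), np.float64(0.0007221288408241377))
```

```bash
cat >> h.py <<'E'
def plan(*T,start=None):
    """T: (x,y,z,theta_deg) TCP targets, chained; prints tool-frame shift mm and rotvec"""
    p,r,_=pose() if start is None else start
    for x,y,z,th in T:
        t=np.radians(th); M=np.array([[-np.sin(t),np.cos(t),0],[np.cos(t),np.sin(t),0],[0,0,-1]]).T
        d=(r.inv().apply(np.array([x,y,z])-p)*1000).round(1); w=(r.inv()*R.from_matrix(M)).as_rotvec().round(3)
        n=max(np.linalg.norm(d)/41.7,np.degrees(np.linalg.norm(w))/7.16)
        print(d.tolist(),w.tolist(),'rows>=%.1f'%n); p=p+r.apply(d/1000); r=r*R.from_rotvec(w)
E
python3 - <<'E'
from h import *
plan((.42,.15,.24,40),(.40,-.25,.24,15))
E
```

```text
[-354.0, -353.5, -34.6] [-0.001, 0.0, 0.562] rows>=12.0
[-293.6, -272.4, -0.1] [0.0, 0.0, 0.436] rows>=9.6
```

>>> carry_out(rows=[[-177,-177,-17,0,0,0,0],[-177,-177,-17,0,0,0,0],[-177,-177,-17,0,0,0,0],[-177,-177,-17,0,0,0,0],[-177,-177,-17,0,0,0,0],[-177,-177,-17,0,0,0,0],[-177,-177,-17,0,0,0,0],[-177,-177,-17,0,0,0,0]], force=15)

```text
clock: 0.87
ee_pos: [0.3067, 0.3708, 0.223]
eef_rot: [0.0, 0.157, 0.988, 0.0]
wrist_force: [-0.3, 0.4, 0.3]
width: 0.0944
gripper_force: 0.0
```

>>> carry_out(rows=[[-177,-177,-17,0,0,0.56,0],[-177,-177,-17,0,0,0.56,0],[-177,-177,-17,0,0,0.56,0],[-177,-177,-17,0,0,0.56,0],[-177,-177,-17,0,0,0.56,0],[-177,-177,-17,0,0,0.56,0],[-177,-177,-17,0,0,0.56,0],[-177,-177,-17,0,0,0.56,0]])

```text
clock: 1.53
ee_pos: [0.4206, 0.1491, 0.2396]
eef_rot: [0.0, 0.423, 0.906, -0.0]
wrist_force: [-0.5, 1.9, -0.1]
width: 0.0939
gripper_force: 0.0
```

>>> carry_out(rows=[[-294,-272,0,0,0,0.44,0],[-294,-272,0,0,0,0.44,0],[-294,-272,0,0,0,0.44,0],[-294,-272,0,0,0,0.44,0],[-294,-272,0,0,0,0.44,0],[-294,-272,0,0,0,0.44,0],[-294,-272,0,0,0,0.44,0],[-294,-272,0,0,0,0.44,0],[-294,-272,0,0,0,0.44,0],[-294,-272,0,0,0,0.44,0]])

```text
clock: 2.37
ee_pos: [0.4017, -0.2524, 0.2397]
eef_rot: [0.001, 0.609, 0.793, -0.0]
wrist_force: [0.1, 0.8, 0.4]
width: 0.0937
gripper_force: 0.0
```

```bash
python3 - <<'E'
from h import *
p,r,s=pose(); print(p,r.as_matrix().round(3).tolist(),s['clock'],np.round(s['q'],2))
c=cam('wrist'); cv2.imwrite('pics/w1.png',c['img']); print(c['f'],-c['R'].T@c['t'],c['R'].round(2).tolist())
for X in((.412,-.212,.022),(.401,-.343,.022),(.443,-.094,.012)): print(proj(c,X))
E
```

```text
[ 0.40166913 -0.25242164  0.23969304] [[-0.258, 0.966, 0.001], [0.966, 0.258, -0.001], [-0.001, 0.0, -1.0]] 2.3667 [-0.26  0.14  0.83  1.96 -0.11  1.1   0.88]
361.27906871289946 [ 0.38001602 -0.17773698  0.41894236] [[0.97, 0.26, 0.0], [0.25, -0.93, 0.27], [0.07, -0.26, -0.96]]
[336.63710602 181.18500963]
[297.44347541 286.86256822]
[395.8555446   77.12947401]
```

View pics/w1.png

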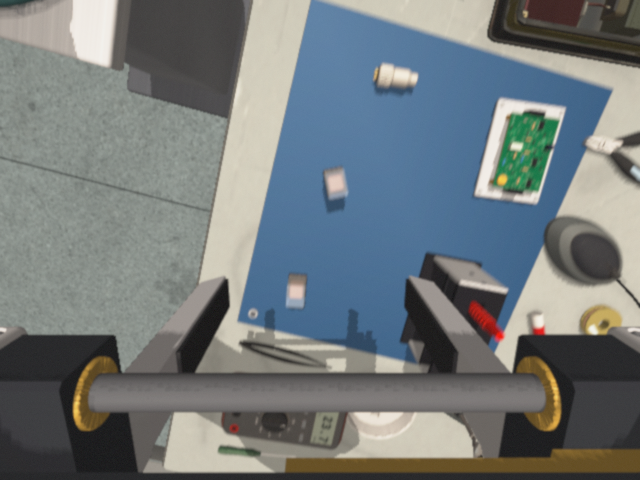

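Wrist view: relay A (335,184), relay B (297,290), connector (396,77) and pad (502,180), all near where the top view predicted. I'll measure them here and intersect with the top view.

```bash
cat >> h.py <<'E'
def notblue(im):
    h=cv2.cvtColor(im,cv2.COLOR_BGR2HSV); return 255-cv2.inRange(h,(95,90,0),(125,255,255))
def blob(m,box):
    k=np.zeros_like(m); x0,y0,x1,y1=box; k[y0:y1,x0:x1]=m[y0:y1,x0:x1]
    return max(cv2.findContours(k,0,2)[0],key=cv2.contourArea)
def rect(c,ct,z):
    P=np.array([onz(c,*p,z)[:2] for p in ct[:,0,:]]).astype(np.float32); r=cv2.minAreaRect(P)
    b=cv2.boxPoints(r); e=b[1]-b[0]; g=b[2]-b[1]; l=e if np.hypot(*e)>np.hypot(*g) else g
    return np.round(r[0],4),np.round(r[1],4),'long dir deg %.1f'%(np.degrees(np.arctan2(l[1],l[0]))%180)
E
python3 - <<'E'
from h import *
c=cam('wrist'); m=notblue(c['img'])
for n,b,z in(('A',(315,160,355,212),.022),('B',(280,265,315,312),.022),('conn',(365,55,425,95),.012)):
    ct=blob(m,b); print(n,cv2.boundingRect(ct),[rect(c,ct,zz) for zz in(.002,z,.043)])
h=cv2.cvtColor(c['img'],cv2.COLOR_BGR2HSV)
ct=blob(cv2.inRange(h,(14,120,120),(32,255,255)),(490,170,515,192)); print('pad',rect(c,ct,.025))
E
```

```text
A (324, 161, 27, 34) [(array([ 0.4129, -0.2131]), array([0.0252, 0.0353]), 'long dir deg 117.1'), (array([ 0.4113, -0.2116]), array([0.024 , 0.0336]), 'long dir deg 117.1'), (array([ 0.4096, -0.2099]), array([0.0227, 0.0318]), 'long dir deg 117.1')]
B (287, 269, 22, 36) [(array([ 0.4013, -0.3545]), array([0.0244, 0.046 ]), 'long dir deg 100.0'), (array([ 0.4003, -0.3461]), array([0.0232, 0.0438]), 'long dir deg 100.0'), (array([ 0.3992, -0.3373]), array([0.022 , 0.0414]), 'long dir deg 100.0')]
conn (374, 57, 47, 26) [(array([ 0.4439, -0.0895]), array([0.0488, 0.0234]), 'long dir deg 6.3'), (array([ 0.4424, -0.0917]), array([0.0476, 0.0229]), 'long dir deg 6.3'), (array([ 0.4376, -0.0984]), array([0.044 , 0.0211]), 'long dir deg 6.3')]
pad (array([ 0.5837, -0.1618]), array([0.0099, 0.0105]), 'long dir deg 153.7')
```

```bash
python3 - <<'E'
from h import *
plan((.411,-.212,.08,27),(.411,-.212,.014,27),(.411,-.212,.12,27))
E
```

```text
[37.1, 19.7, 159.3] [-0.001, 0.002, -0.214] rows>=4.0
[-0.0, 0.1, 66.0] [-0.0, -0.001, 0.0] rows>=1.6
[-0.1, -0.1, -106.0] [-0.0, 0.0, 0.0] rows>=2.5
```

>>> carry_out(rows=[[37,20,159,0,0,-0.21,0],[37,20,159,0,0,-0.21,0],[37,20,159,0,0,-0.21,0],[37,20,159,0,0,-0.21,0],[37,20,159,0,0,-0.21,0],[37,20,159,0,0,-0.21,0]])

```text
clock: 2.97
ee_pos: [0.4109, -0.2081, 0.08]
eef_rot: [-0.002, 0.522, 0.853, -0.001]
wrist_force: [0.3, -1.4, 1.6]
width: 0.094
gripper_force: 0.0
```

>>> carry_out(rows=[[0,0,25,0,0,0,0],[0,0,50,0,0,0,0],[0,0,66,0,0,0,0],[0,0,66,0,0,0,0.3],[0,0,66,0,0,0,1],[0,0,66,0,0,0,1],[0,0,66,0,0,0,1],[0,0,66,0,0,0,1],[0,0,66,0,0,0,1],[0,0,66,0,0,0,1]], force=15)

```text
clock: 3.8
ee_pos: [0.4114, -0.2095, 0.015]
eef_rot: [0.0, 0.523, 0.852, 0.0]
wrist_force: [0.3, 0.4, -0.1]
width: 0.0513
gripper_force: 0.0
```

>>> carry_out(rows=[[0,0,0,0,0,0,1],[0,0,0,0,0,0,1],[0,0,0,0,0,0,1],[0,0,0,0,0,0,1],[0,0,0,0,0,0,1],[0,0,0,0,0,0,1],[0,0,0,0,0,0,1],[0,0,0,0,0,0,1],[0,0,0,0,0,0,1]])

```text
clock: 4.55
ee_pos: [0.4111, -0.2095, 0.0145]
eef_rot: [0.0, 0.523, 0.852, -0.0]
wrist_force: [0.0, 0.4, -0.3]
width: 0.0205
gripper_force: 15.0
```

```bash
python3 - <<'E'
from h import *
p,r,s=pose(); print(p,s['width'],s['gripper_force'])
plan((.411,-.212,.12,27),(.4314,.187,.10,3),(.4314,.187,.017,3))
E
```

```text
[ 0.41106265 -0.20946127  0.01447915] 0.02045408140226567 14.999392032623291
[-2.2, -1.2, -105.5] [-0.0, 0.0, -0.001] rows>=2.5
[346.3, 199.2, 19.9] [-0.0, 0.0, 0.419] rows>=9.6
[-0.0, 0.0, 83.0] [-0.0, 0.0, -0.0] rows>=2.0
```

>>> carry_out(rows=[[0,0,-20,0,0,0,1],[0,0,-55,0,0,0,1],[0,0,-90,0,0,0,1],[0,0,-106,0,0,0,1],[0,0,-106,0,0,0,1]])

```text
clock: 4.97
ee_pos: [0.4127, -0.21, 0.1235]
eef_rot: [0.002, 0.523, 0.852, 0.001]
wrist_force: [0.1, -0.7, -0.2]
width: 0.0206
gripper_force: 15.0
```

>>> carry_out(rows=[[15,9,0,0,0,0,1],[45,26,0,0,0,0,1],[77,45,0,0,0,0,1],[110,63,0,0,0,0,1],[145,83,0,0,0,0,1],[180,103,0,0,0,0,1],[215,123,0,0,0,0,1],[245,141,0,0,0,0,1],[260,150,0,0,0,0,1],[260,150,0,0,0,0,1]])

```text
clock: 5.8
ee_pos: [0.4267, 0.094, 0.1197]
eef_rot: [-0.0, 0.521, 0.854, -0.0]
wrist_force: [-0.0, 0.1, -0.2]
width: 0.0204
gripper_force: 15.0
```

>>> carry_out(rows=[[15,9,5,0,0,0.08,1],[45,26,10,0,0,0.18,1],[70,40,20,0,0,0.3,1],[84,48,20,0,0,0.42,1],[84,48,20,0,0,0.42,1],[84,48,20,0,0,0.42,1],[84,48,20,0,0,0.42,1]])

```text
clock: 6.38
ee_pos: [0.4318, 0.1856, 0.1002]
eef_rot: [0.0, 0.689, 0.725, -0.0]
wrist_force: [0.4, -0.7, -0.3]
width: 0.0209
gripper_force: 15.0
```

```bash
python3 - <<'E'
from h import *
p,r,s=pose(); print(p,s['width'],s['gripper_force'])
plan((.4314,.187,.017,3))
c=cam('wrist');cv2.imwrite('pics/w2.png',c['img'])
E
```

```text
[0.43176706 0.18562011 0.10016288] 0.02092152159954832 14.999337494373322
[1.5, -0.3, 83.2] [-0.0, 0.001, -0.001] rows>=2.0
```

View pics/w2.png

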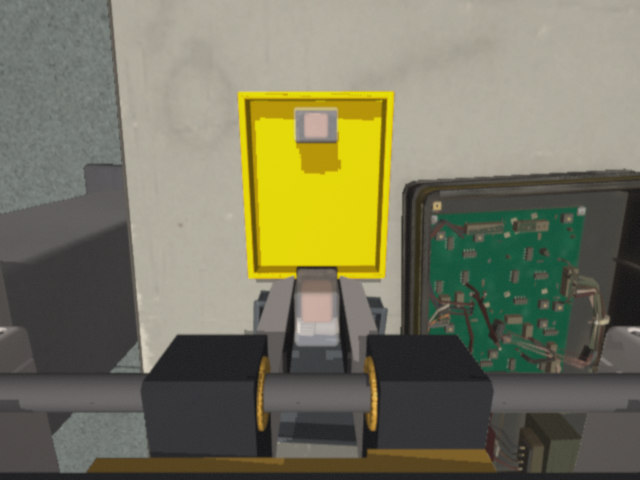

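Wrist view: relay held squarely in the fingers at (318,300). Yellow tray rim corners are about (240,92), (394,92), (385,278), (247,278), with the fixed relay at (316,125). I'll check the rim against the target before lowering.

```bash
python3 - <<'E'
from h import *
c=cam('wrist')
for p in((240,92),(394,92),(385,278),(247,278)): print(onz(c,*p,.024).round(4))
print(-c['R'].T@c['t'])
E
```

```text
[0.3744 0.2918 0.024 ]
[0.4757 0.297  0.024 ]
[0.483  0.1665 0.024 ]
[0.379  0.1612 0.024 ]
[0.42632422 0.26257812 0.27966022]
```

>>> carry_out(rows=[[3,-1,20,0,0,0,1],[3,-1,45,0,0,0,1],[3,-1,65,0,0,0,1],[3,-1,76,0,0,0,1],[3,-1,81,0,0,0,1],[3,-1,83.5,0,0,0,1],[3,-1,83.5,0,0,0,1],[3,-1,83.5,0,0,0,0.75]])

```text
clock: 7.15
ee_pos: [0.4312, 0.19, 0.0178]
eef_rot: [0.0, 0.689, 0.725, 0.001]
wrist_force: [-0.2, 0.0, -1.0]
width: 0.0225
gripper_force: 0.0
```

>>> carry_out(rows=[[0,0,0,0,0,0,0.65],[0,0,0,0,0,0,0.52],[0,0,0,0,0,0,0.52],[0,0,0,0,0,0,0.52],[0,0,0,0,0,0,0.52],[0,0,0,0,0,0,0.52],[0,0,-30,0,0,0,0.52],[0,0,-70,0,0,0,0.52],[0,0,-100,0,0,0,0.52],[0,0,-100,0,0,0,0.52]])

```text
clock: 7.98
ee_pos: [0.4329, 0.1907, 0.1216]
eef_rot: [0.0, 0.689, 0.724, 0.003]
wrist_force: [0.4, 0.7, 0.4]
width: 0.0452
gripper_force: 0.0
```

```bash
python3 - <<'E'
from h import *
plan((.425,.0,.12,5),(.40,-.33,.10,10),(.40,-.345,.08,10),(.40,-.345,.0145,10))
E
```

```text
[-190.1, -17.3, 0.9] [0.005, -0.004, -0.038] rows>=4.6
[-326.6, -53.8, 20.1] [0.0, 0.0, -0.087] rows>=8.0
[-14.7, -2.6, 20.0] [0.0, 0.0, -0.0] rows>=0.6
[0.0, 0.0, 65.5] [0.0, 0.0, -0.0] rows>=1.6
```

>>> carry_out(rows=[[-190,-17,0,0,0,-0.04,0.52],[-190,-17,0,0,0,-0.04,0.52],[-190,-17,0,0,0,-0.04,0.52],[-190,-17,0,0,0,-0.04,0.52],[-190,-17,0,0,0,-0.04,0.52]])

```text
clock: 8.4
ee_pos: [0.4223, -0.0043, 0.117]
eef_rot: [0.0, 0.676, 0.737, 0.0]
wrist_force: [0.8, 0.6, -0.1]
width: 0.0449
gripper_force: 0.0
```

>>> carry_out(rows=[[-327,-54,0,0,0,-0.09,0.4],[-327,-54,0,0,0,-0.09,0.4],[-327,-54,0,0,0,-0.09,0.4],[-327,-54,0,0,0,-0.09,0.4],[-327,-54,0,0,0,-0.09,0.4],[-327,-54,0,0,0,-0.09,0.4],[-327,-54,0,0,0,-0.09,0.4],[-327,-54,0,0,0,-0.09,0.4],[-327,-54,0,0,0,-0.09,0.4],[-327,-54,0,0,0,-0.09,0.4]])

```text
clock: 9.23
ee_pos: [0.3974, -0.3338, 0.1166]
eef_rot: [-0.0, 0.642, 0.766, -0.001]
wrist_force: [0.7, 0.5, -0.6]
width: 0.0564
gripper_force: 0.0
```

```bash
python3 - <<'E'
from h import *
p,r,s=pose(); print(p,s['width'],np.round(s['q'],2))
c=cam('wrist');cv2.imwrite('pics/w3.png',c['img']); m=notblue(c['img'])
print(-c['R'].T@c['t']); pr=proj(c,(.40,-.345,.022)); print(pr)
t=cam('top'); 
for z in(.002,.022,.043): print(rect(t,blob(notblue(t['img']),(367,310,392,330)),z))
# scene-side check of tray
plan((.40,-.345,.0145,10))
E
```

```text
[ 0.39735402 -0.33378323  0.11659621] 0.05642940896659104 [ 0.01  0.44  0.77  1.98 -0.39  0.88  1.17]
[ 0.38243769 -0.25773014  0.29590922]
[319.39803133 257.94667904]
(array([ 0.4049, -0.3496]), array([0.0614, 0.0476]), 'long dir deg 89.5')
(array([ 0.4051, -0.3471]), array([0.0604, 0.0469]), 'long dir deg 89.5')
(array([ 0.4054, -0.3446]), array([0.0594, 0.0461]), 'long dir deg 89.5')
[-14.4, -1.2, 102.1] [-0.001, -0.001, 0.006] rows>=2.5
```

View pics/w3.png

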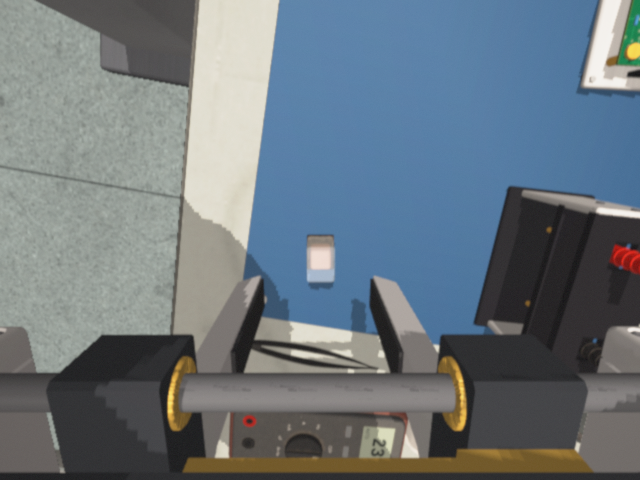

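Relay B at (320,258) matches the prediction (319,258) and is square to the fingers, so I'll grasp it.

>>> carry_out(rows=[[-14,-1,35,0,0,0,0.4],[-14,-1,70,0,0,0,0.4],[-14,-1,95,0,0,0,0.4],[-14,-1,102,0,0,0,0.5],[-14,-1,102,0,0,0,1],[-14,-1,102,0,0,0,1],[-14,-1,102,0,0,0,1],[-14,-1,102,0,0,0,1],[-14,-1,102,0,0,0,1],[-14,-1,102,0,0,0,1]])

```text
clock: 10.17
ee_pos: [0.4012, -0.3454, 0.0162]
eef_rot: [0.001, 0.641, 0.768, 0.0]
wrist_force: [-0.2, 1.9, 12.2]
width: 0.0208
gripper_force: 15.0
```

>>> carry_out(rows=[[0,0,0,0,0,0,1],[0,0,0,0,0,0,1],[0,0,0,0,0,0,1],[0,0,0,0,0,0,1],[0,0,-20,0,0,0,1],[0,0,-55,0,0,0,1],[0,0,-90,0,0,0,1],[0,0,-105,0,0,0,1],[0,0,-105,0,0,0,1]])

```text
clock: 10.92
ee_pos: [0.4018, -0.3463, 0.1237]
eef_rot: [0.003, 0.641, 0.768, 0.001]
wrist_force: [-0.4, -0.0, -0.7]
width: 0.0209
gripper_force: 15.0
```

```bash
python3 - <<'E'
from h import *
p,r,s=pose(); print(p,s['width'],s['gripper_force'])
plan((.43,-.06,.12,10),(.43,.228,.11,3),(.43,.228,.017,3))
E
```

```text
[ 0.40178288 -0.34630609  0.12370687] 0.020858579043008613 15.000070631504059
[276.6, 79.0, 3.2] [0.005, 0.003, 0.006] rows>=6.9
[283.7, 49.9, 9.9] [-0.0, 0.0, 0.122] rows>=6.9
[0.0, 0.0, 93.0] [-0.0, 0.0, -0.0] rows>=2.2
```

>>> carry_out(rows=[[15,4,0,0,0,0,1],[45,13,0,0,0,0,1],[80,23,0,0,0,0,1],[118,34,0,0,0,0,1],[156,45,0,0,0,0,1],[194,55,0,0,0,0,1],[232,66,0,0,0,0,1],[270,77,0,0,0,0,1],[277,79,0,0,0,0,1]])

```text
clock: 11.67
ee_pos: [0.4285, -0.0526, 0.1196]
eef_rot: [-0.001, 0.638, 0.77, 0.0]
wrist_force: [1.2, 0.6, -0.5]
width: 0.0209
gripper_force: 15.0
```

>>> carry_out(rows=[[35,6,0,0,0,0.12,1],[72,13,0,0,0,0.12,1],[110,19,0,0,0,0.12,1],[148,26,0,0,0,0.12,1],[186,33,0,0,0,0.12,1],[220,39,0,0,0,0.12,1],[250,44,5,0,0,0.12,1],[275,48,10,0,0,0.12,1],[284,50,10,0,0,0.12,1],[284,50,10,0,0,0.12,1]])

```text
clock: 12.5
ee_pos: [0.4263, 0.2316, 0.1094]
eef_rot: [0.0, 0.684, 0.729, -0.0]
wrist_force: [-0.5, 0.6, -0.5]
width: 0.021
gripper_force: 15.0
```

```bash
python3 - <<'E'
from h import *
p,r,s=pose(); print(p,s['width'],s['gripper_force'])
plan((.43,.228,.018,3))
E
```

```text
[0.42626692 0.23158958 0.10936321] 0.021008013671914814 15.000145733356476
[-3.8, 3.5, 91.4] [-0.001, 0.001, 0.011] rows>=2.2
```

>>> carry_out(rows=[[-1,3,20,0,0,0.01,1],[-1,3,48,0,0,0.01,1],[-1,3,72,0,0,0.01,1],[-1,3,84,0,0,0.01,1],[-1,3,89,0,0,0.01,1],[-1,3,91,0,0,0.01,1],[-1,3,91,0,0,0.01,1],[-1,3,91,0,0,0.01,0.75]])

```text
clock: 13.17
ee_pos: [0.4305, 0.2291, 0.02]
eef_rot: [0.0, 0.689, 0.724, 0.001]
wrist_force: [0.1, 0.6, 0.1]
width: 0.0226
gripper_force: 0.0
```

>>> carry_out(rows=[[0,0,0,0,0,0,0.65],[0,0,0,0,0,0,0.52],[0,0,0,0,0,0,0.52],[0,0,0,0,0,0,0.52],[0,0,0,0,0,0,0.52],[0,0,0,0,0,0,0.52],[0,0,-30,0,0,0,0.52],[0,0,-70,0,0,0,0.52],[0,0,-110,0,0,0,0.5],[0,0,-110,0,0,0,0.5]])

```text
clock: 14.0
ee_pos: [0.4325, 0.23, 0.1348]
eef_rot: [0.0, 0.69, 0.724, 0.004]
wrist_force: [0.9, 1.6, 1.2]
width: 0.047
gripper_force: 0.0
```

```bash
python3 - <<'E'
from h import *
p,r,s=pose(); print(p,s['width'],np.round(s['q'],2))
plan((.43,.10,.16,50),(.435,-.11,.14,94))
E
```

```text
[0.43254442 0.23002318 0.13477164] 0.046993421929356946 [-1.14  0.32  0.7   2.04 -0.27  0.87 -0.25]
[-129.6, -8.8, -25.9] [0.007, -0.002, -0.824] rows>=6.6
[-138.8, -157.7, 20.0] [0.0, 0.0, -0.767] rows>=6.1
```

```bash
python3 - <<'E'
from h import *
plan((.43,.10,.16,-40),(.4425,-.092,.13,-84))
E
```

```text
[-129.6, -8.8, -25.9] [0.004, -0.007, 0.747] rows>=6.0
[-139.1, 133.0, 30.1] [0.0, 0.0, 0.768] rows>=6.1
```

>>> carry_out(rows=[[-130,-9,-26,0,0,0.75,0.45],[-130,-9,-26,0,0,0.75,0.45],[-130,-9,-26,0,0,0.75,0.45],[-130,-9,-26,0,0,0.75,0.45],[-130,-9,-26,0,0,0.75,0.45],[-130,-9,-26,0,0,0.75,0.45],[-130,-9,-26,0,0,0.75,0.45],[-130,-9,-26,0,0,0.75,0.45]])

```text
clock: 14.67
ee_pos: [0.4273, 0.0988, 0.1549]
eef_rot: [0.0, 0.906, 0.424, -0.0]
wrist_force: [-0.5, 0.4, -0.0]
width: 0.0517
gripper_force: 0.0
```

>>> carry_out(rows=[[-139,133,30,0,0,0.77,0.45],[-139,133,30,0,0,0.77,0.45],[-139,133,30,0,0,0.77,0.45],[-139,133,30,0,0,0.77,0.45],[-139,133,30,0,0,0.77,0.45],[-139,133,30,0,0,0.77,0.45],[-139,133,30,0,0,0.77,0.45],[-139,133,30,0,0,0.77,0.45],[-139,133,30,0,0,0.77,0.45]])

```text
clock: 15.42
ee_pos: [0.4396, -0.0922, 0.1249]
eef_rot: [-0.0, 0.999, 0.054, -0.0]
wrist_force: [-0.2, -0.6, 0.1]
width: 0.0514
gripper_force: 0.0
```

```bash
python3 - <<'E'
from h import *
p,r,s=pose(); print(p,s['width'],np.round(s['q'],2))
c=cam('wrist');cv2.imwrite('pics/w4.png',c['img']); pr=proj(c,(.4425,-.092,.012)); print(-c['R'].T@c['t'],pr)
u,v=pr.astype(int); m=notblue(c['img']); ct=blob(m,(u-50,v-50,u+50,v+50)); print(cv2.boundingRect(ct),rect(c,ct,.012))
t=cam('top'); b=cv2.resize(t['img'][280:340,110:250],None,fx=4,fy=4,interpolation=2)
w=cv2.resize(c['img'],(560,420)); cv2.imwrite('pics/m4.png',np.vstack([b,w])[:600])
E
```

```text
[ 0.43964229 -0.09222657  0.12489431] 0.051429989335356856 [-0.78  0.39  1.1   2.14 -0.45  0.88 -0.87]
[ 0.51473326 -0.08398085  0.30423194] [316.42512997 233.25476669]
(304, 207, 26, 56) (array([ 0.441 , -0.0922]), array([0.0473, 0.0211]), 'long dir deg 6.2')
```

View pics/m4.png

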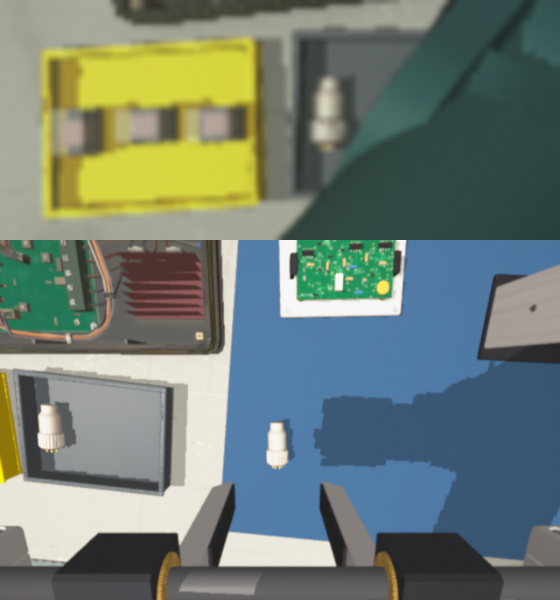

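Composite view: both relays stand released in the yellow tray. The connector is centred between the fingers and aligned with them, measured at (0.441,-0.092), 6°. The grey tray is at about (95,430).

>>> carry_out(rows=[[2,0,35,0,0,0,0.45],[2,0,75,0,0,0,0.45],[2,0,105,0,0,0,0.45],[2,0,117,0,0,0,0.45],[2,0,120,0,0,0,0.45],[2,0,120,0,0,0,0.6],[2,0,120,0,0,0,1],[2,0,120,0,0,0,1],[2,0,120,0,0,0,1],[2,0,120,0,0,0,1]], force=20)

```text
clock: 16.35
ee_pos: [0.4421, -0.0928, 0.0057]
eef_rot: [-0.0, 0.999, 0.051, 0.001]
wrist_force: [0.4, -0.3, 0.4]
width: 0.0216
gripper_force: 0.0
```

>>> carry_out(rows=[[0,0,0,0,0,0,1],[0,0,0,0,0,0,1],[0,0,0,0,0,0,1],[0,0,0,0,0,0,1],[0,0,0,0,0,0,1],[0,0,-15,0,0,0,1],[0,0,-45,0,0,0,1],[0,0,-80,0,0,0,1],[0,0,-90,0,0,0,1],[0,0,-90,0,0,0,1]])

```text
clock: 17.18
ee_pos: [0.4429, -0.0929, 0.0971]
eef_rot: [-0.0, 0.999, 0.051, 0.002]
wrist_force: [-0.1, 0.1, -1.0]
width: 0.0182
gripper_force: 20.0
```

```bash
python3 - <<'E'
from h import *
p,r,s=pose(); print(p,s['width'],s['gripper_force'])
c=cam('wrist')
for z in (.024,):
  for u,v in((15,370),(172,386),(165,493),(22,478)): print(onz(c,0,0,z)[:0])
plan((.437,.056,.09,-90))
cv2.imwrite('pics/w5.png',c['img'])
E
```

```text
[ 0.44287743 -0.09290338  0.09707281] 0.018156608136220106 19.98939961194992
[]
[]
[]
[]
[9.9, -148.3, 5.7] [-0.001, -0.002, 0.102] rows>=3.6
```

View pics/w5.png

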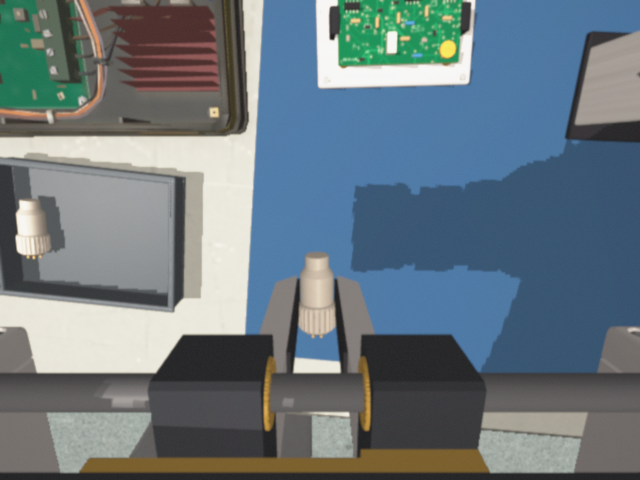

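Wrist view: connector held at (317,300). Grey tray rim right corners are (184,178) and (174,309); brass pad at (448,49).

```bash
python3 - <<'E'
from h import *
c=cam('wrist')
print(onz(c,184,178,.024),onz(c,174,309,.024),onz(c,448,49,.025))
plan((.437,.053,.09,-89),(.437,.053,.009,-89))
E
```

```text
[0.48505302 0.00331315 0.024     ] [0.38558783 0.01024919 0.024     ] [ 0.58232555 -0.16106922  0.025     ]
[10.2, -145.2, 4.8] [-0.001, -0.001, 0.084] rows>=3.5
[0.0, -0.0, 81.0] [0.0, 0.0, 0.0] rows>=1.9
```

>>> carry_out(rows=[[2,-15,0,0,0,0.05,1],[4,-45,0,0,0,0.1,1],[6,-80,0,0,0,0.15,1],[9,-115,0,0,0,0.15,1],[9,-138,0,0,0,0.15,1],[9,-145,0,0,0,0.15,1],[9,-145,0,0,0,0.15,1],[9,-145,0,0,0,0.15,1]])

```text
clock: 17.95
ee_pos: [0.4355, 0.0513, 0.0944]
eef_rot: [0.001, 1.0, -0.025, -0.0]
wrist_force: [0.4, -0.8, -0.8]
width: 0.0187
gripper_force: 20.0
```

```bash
python3 - <<'E'
from h import *
p,r,s=pose(); print(p,s['width'],s['gripper_force'])
plan((.436,.053,.008,-93))
E
```

```text
[0.43554583 0.0513475  0.09437206] 0.01865715330528467 19.98918056488037
[0.4, -1.8, 86.4] [0.001, 0.001, 0.003] rows>=2.1
```

>>> carry_out(rows=[[0,-2,20,0,0,0,1],[0,-2,45,0,0,0,1],[0,-2,68,0,0,0,1],[0,-2,80,0,0,0,1],[0,-2,85,0,0,0,1],[0,-2,86,0,0,0,1],[0,-2,86,0,0,0,1],[0,-2,86,0,0,0,0.75]])

```text
clock: 18.62
ee_pos: [0.4365, 0.0536, 0.0096]
eef_rot: [-0.0, 1.0, -0.025, 0.0]
wrist_force: [-0.1, -0.3, 0.2]
width: 0.0218
gripper_force: 0.0
```

>>> carry_out(rows=[[0,0,0,0,0,0,0.65],[0,0,0,0,0,0,0.56],[0,0,0,0,0,0,0.56],[0,0,0,0,0,0,0.56],[0,0,0,0,0,0,0.56],[0,0,0,0,0,0,0.56],[0,0,-30,0,0,0,0.56],[0,0,-70,0,0,0,0.56],[0,0,-110,0,0,0,0.5],[0,0,-135,0,0,0,0.5]])

```text
clock: 19.45
ee_pos: [0.4364, 0.0533, 0.1465]
eef_rot: [0.0, 1.0, -0.025, 0.0]
wrist_force: [-0.2, 0.3, 0.1]
width: 0.0468
gripper_force: 0.0
```

```bash
python3 - <<'E'
from h import *
p,r,s=pose(); print(p,s['width'],np.round(s['q'],2),s['clock'])
c=cam('wrist'); h=cv2.cvtColor(c['img'],cv2.COLOR_BGR2HSV)
m=cv2.inRange(h,(0,0,150),(35,90,255))
u,v=proj(c,(.436,.053,.013)).astype(int); ct=blob(m,(u-45,v-45,u+45,v+40)); print(u,v,cv2.boundingRect(ct),rect(c,ct,.013))
plan((.46,-.10,.23,-50),(.48,-.27,.23,0))
E
```

```text
[0.43635486 0.05328142 0.14645554] 0.04682410844634317 [-1.22  0.35  1.21  2.14 -0.42  0.92 -1.38] 19.45
316 231 (305, 208, 24, 51) (array([0.4341, 0.0529]), array([0.0208, 0.0459]), 'long dir deg 177.1')
[30.1, 152.0, -80.9] [0.0, -0.004, -0.749] rows>=6.0
[-94.0, 143.1, -0.0] [0.0, -0.0, -0.873] rows>=7.0
```

```bash
python3 - <<'E'
from h import *
plan((.46,-.10,.24,-50),(.53,-.22,.24,-20),(.572,-.345,.24,3.5))
E
```

```text
[30.1, 152.0, -90.9] [0.0, -0.004, -0.749] rows>=6.0
[-23.5, 136.9, -0.0] [0.0, -0.0, -0.524] rows>=4.2
[-103.1, 82.2, -0.0] [0.0, -0.0, -0.41] rows>=3.3
```

>>> carry_out(rows=[[0,20,-36,0,0,-0.12,0.45],[10,55,-65,0,0,-0.24,0.45],[20,90,-85,0,0,-0.36,0.45],[30,125,-91,0,0,-0.48,0.45],[30,152,-91,0,0,-0.6,0.45],[30,152,-91,0,0,-0.75,0.45],[30,152,-91,0,0,-0.75,0.45]])

```text
clock: 20.08
ee_pos: [0.4582, -0.1021, 0.2353]
eef_rot: [0.0, 0.939, 0.345, 0.0]
wrist_force: [-0.1, 0.7, -0.8]
width: 0.0516
gripper_force: 0.0
```

>>> carry_out(rows=[[-24,137,0,0,0,-0.52,0.45],[-24,137,0,0,0,-0.52,0.45],[-24,137,0,0,0,-0.52,0.45],[-24,137,0,0,0,-0.52,0.45],[-24,137,0,0,0,-0.52,0.45],[-24,137,0,0,0,-0.52,0.45]])

```text
clock: 20.58
ee_pos: [0.5285, -0.2228, 0.2344]
eef_rot: [0.0, 0.818, 0.575, -0.001]
wrist_force: [0.3, 0.4, -0.6]
width: 0.052
gripper_force: 0.0
```

>>> carry_out(rows=[[-103,82,0,0,0,-0.41,0.45],[-103,82,0,0,0,-0.41,0.45],[-103,82,0,0,0,-0.41,0.45],[-103,82,0,0,0,-0.41,0.45],[-103,82,0,0,0,-0.41,0.45],[-103,82,0,0,0,-0.41,0.45],[-103,82,0,0,0,-0.41,0.45]])

```text
clock: 21.17
ee_pos: [0.5704, -0.3427, 0.2349]
eef_rot: [-0.0, 0.686, 0.728, 0.0]
wrist_force: [-0.2, 0.5, 0.1]
width: 0.0518
gripper_force: 0.0
```

```bash
python3 - <<'E'
from h import *
p,r,s=pose(); print(p,r.as_matrix().round(3)[:,1],s['width'],np.round(s['q'],2))
c=cam('wrist'); cv2.imwrite('pics/w6.png',c['img']); h=cv2.cvtColor(c['img'],cv2.COLOR_BGR2HSV)
print(-c['R'].T@c['t'],proj(c,(.574,-.291,.138)))
m=cv2.inRange(h,(0,130,60),(8,255,255))|cv2.inRange(h,(172,130,60),(179,255,255))
u,v=proj(c,(.574,-.291,.12)).astype(int); ct=blob(m,(u-60,v-60,u+60,v+60)); print(cv2.boundingRect(ct),rect(c,ct,.138),rect(c,ct,.09))
m=cv2.inRange(h,(18,120,120),(35,255,255)); u,v=proj(c,(.584,-.162,.025)).astype(int);print(u,v); ct=blob(m,(u-25,v-25,u+25,v+25)); print('pad',cv2.boundingRect(ct),rect(c,ct,.025))
E
```

```text
[ 0.5703697  -0.34265403  0.2349316 ] [0.998 0.059 0.   ] 0.05179670979135596 [-0.01  0.57  0.77  1.49 -0.4   1.25  0.86]
[ 0.56414604 -0.26588874  0.41434618] [327.41438666 177.76731627]
(320, 164, 18, 22) (array([ 0.5747, -0.2886]), array([0.0129, 0.0156]), 'long dir deg 93.5') (array([ 0.5765, -0.2925]), array([0.0151, 0.0184]), 'long dir deg 93.5')
343 32
pad (338, 27, 11, 12) (array([ 0.5838, -0.1623]), array([0.0097, 0.0095]), 'long dir deg 3.4')
```

View pics/w6.png

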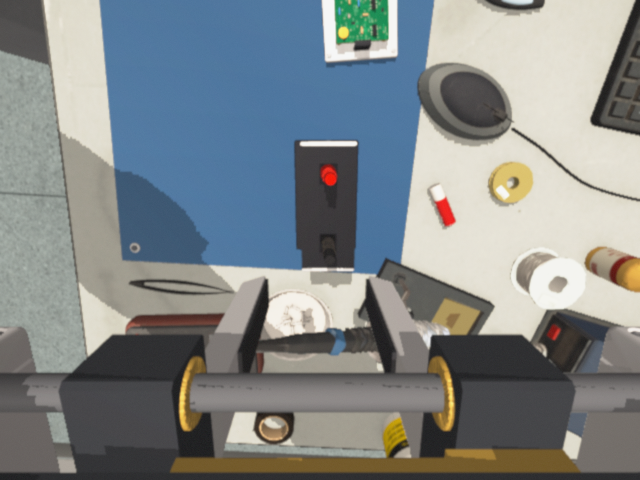

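Wrist view: red probe tail at (329,176) in the rack's +y well, black probe at (329,245), brass pad at (344,33). Measured red (0.5747,-0.2886) and pad (0.5838,-0.1623), consistent with earlier readings.

```bash
python3 - <<'E'
from h import *
plan((.5746,-.2888,.235,3.5),(.5746,-.2888,.095,3.5))
E
```

```text
[53.3, 7.3, 0.1] [0.0, -0.001, -0.001] rows>=1.3
[0.1, -0.1, 140.0] [0.0, 0.0, -0.0] rows>=3.4
```

>>> carry_out(rows=[[27,4,0,0,0,0,0.5],[53,7,0,0,0,0,0.5],[53,7,0,0,0,0,0.5],[53,7,0,0,0,0,0.5],[53,7,20,0,0,0,0.5],[53,7,40,0,0,0,0.5],[53,7,60,0,0,0,0.5],[53,7,70,0,0,0,0.5],[53,7,70,0,0,0,0.5],[53,7,70,0,0,0,0.5]], force=10)

```text
clock: 22.05
ee_pos: [0.574, -0.2912, 0.1655]
eef_rot: [0.0, 0.686, 0.728, -0.0]
wrist_force: [-0.8, -0.1, 0.3]
width: 0.0473
gripper_force: 0.0
```

```bash
python3 - <<'E'
from h import *
p,r,s=pose(); print(p,s['width'])
plan((.5746,-.2888,.095,3.5))
c=cam('wrist'); h=cv2.cvtColor(c['img'],cv2.COLOR_BGR2HSV)
m=cv2.inRange(h,(0,130,60),(8,255,255))|cv2.inRange(h,(172,130,60),(179,255,255))
u,v=proj(c,(.5746,-.2888,.138)).astype(int); ct=blob(m,(u-60,v-60,u+60,v+60)); print(u,v,cv2.boundingRect(ct)); 
for z in(.138,.1,.09): print(rect(c,ct,z))
E
```

```text
[ 0.57395158 -0.29121799  0.16549554] 0.04726782049647138
[2.4, 0.8, 70.5] [-0.0, 0.0, -0.002] rows>=1.7
320 270 (312, 240, 20, 43)
(array([ 0.575 , -0.2832]), array([0.0113, 0.0267]), 'long dir deg 94.0')
(array([ 0.5763, -0.2958]), array([0.0134, 0.0316]), 'long dir deg 94.0')
(array([ 0.5766, -0.2991]), array([0.014 , 0.0329]), 'long dir deg 94.0')
```

>>> carry_out(rows=[[2,1.5,20,0,0,0,0.5],[2,1.5,45,0,0,0,0.5],[2,1.5,62,0,0,0,0.6],[2,1.5,70,0,0,0,0.7],[2,1.5,70,0,0,0,0.75],[2,1.5,70,0,0,0,1],[2,1.5,70,0,0,0,1],[2,1.5,70,0,0,0,1],[2,1.5,70,0,0,0,1],[2,1.5,70,0,0,0,1]], force=10)

```text
clock: 22.93
ee_pos: [0.5766, -0.2892, 0.0963]
eef_rot: [0.001, 0.685, 0.728, 0.001]
wrist_force: [5.3, 0.4, 5.8]
width: 0.0124
gripper_force: 10.0
```

>>> carry_out(rows=[[0,0,0,0,0,0,1],[0,0,0,0,0,0,1],[0,0,0,0,0,0,1],[0,0,0,0,0,0,1]], force=10)

```text
clock: 23.27
ee_pos: [0.5766, -0.2892, 0.0963]
eef_rot: [0.001, 0.685, 0.728, 0.001]
wrist_force: [4.4, -0.2, 7.2]
width: 0.0126
gripper_force: 10.0
```

>>> carry_out(rows=[[0,1,0,0,0,0,1],[0,1,0,0,0,0,1],[0,1,0,0,0,0,1]], force=25)

```text
clock: 23.52
ee_pos: [0.5768, -0.2892, 0.0962]
eef_rot: [0.001, 0.686, 0.728, 0.0]
wrist_force: [-0.8, 0.4, 11.6]
width: 0.0121
gripper_force: 25.0
```

>>> carry_out(rows=[[0,0,-8,0,0,0,1],[0,0,-20,0,0,0,1],[0,0,-35,0,0,0,1],[0,0,-50,0,0,0,1],[0,0,-65,0,0,0,1],[0,0,-80,0,0,0,1],[0,0,-95,0,0,0,1],[0,0,-105,0,0,0,1],[0,0,-105,0,0,0,1],[0,0,-105,0,0,0,1]])

```text
clock: 24.35
ee_pos: [0.5763, -0.2887, 0.2]
eef_rot: [0.0, 0.686, 0.728, 0.0]
wrist_force: [-0.2, -0.2, -0.5]
width: 0.0124
gripper_force: 25.0
```

```bash
python3 - <<'E'
from h import *
p,r,s=pose(); print(p,r.as_matrix().round(3).tolist(),s['width'],s['gripper_force'],s['wrist_force'])
c=cam('wrist'); cv2.imwrite('pics/w7.png',c['img'])
s_=cam('scene'); t=cam('top')
# predicted tip/tail positions
g=p+r.apply([0,0,-.019]); print('grip',g)
for k,cc in(('scene',s_),('top',t),('wrist',c)): print(k,proj(cc,g+[0,0,.024]),proj(cc,g-[0,0,.1005]))
for k,cc in(('scene',s_),('wrist',c)):
    h=cv2.cvtColor(cc['img'],cv2.COLOR_BGR2HSV); m=cv2.inRange(h,(0,130,60),(8,255,255))|cv2.inRange(h,(172,130,60),(179,255,255))
    u,v=proj(cc,g).astype(int); ct=blob(m,(u-40,max(v-70,0),u+40,v+70)); print(k,cv2.boundingRect(ct),cv2.minAreaRect(ct))
q=s_['img'][150:330,270:410]; cv2.imwrite('pics/w7s.png',cv2.resize(q,None,fx=3,fy=3))
plan((.584,-.162,.20,3.5))
E
```

```text
[ 0.57630507 -0.28873139  0.19996649] [[-0.06, 0.998, 0.0], [0.998, 0.06, 0.0], [0.0, 0.0, -1.0]] 0.012368629189003845 24.999752640724182 [-0.21265367 -0.19020101 -0.54811741]
grip [ 0.57630065 -0.28873219  0.21896649]
scene [351.96203816 231.79534348] [349.81161901 270.23952043]
top [362.29013792 238.47271766] [357.54292077 246.30936883]
wrist [320.33194401 332.56439708] [318.54659704 248.62707664]
scene (350, 232, 6, 31) ((352.7254638671875, 247.0205078125), (4.345715522766113, 30.148401260375977), 5.19442892074585)
wrist (304, 263, 26, 83) ((316.4999694824219, 303.9999694824219), (81.99998474121094, 24.999996185302734), 90.0)
[125.8, 15.6, -0.9] [-0.001, -0.001, -0.001] rows>=3.0
```

>>> carry_out(rows=[[15,2,0,0,0,0,1],[40,5,0,0,0,0,1],[70,9,0,0,0,0,1],[98,12,0,0,0,0,1],[118,15,0,0,0,0,1],[126,16,0,0,0,0,1],[126,16,0,0,0,0,1],[126,16,30,0,0,0,1],[126,16,55,0,0,0,1],[126,16,60,0,0,0,1]])

```text
clock: 25.33
ee_pos: [0.5827, -0.1631, 0.1364]
eef_rot: [-0.002, 0.686, 0.727, -0.002]
wrist_force: [0.0, -0.2, -1.3]
width: 0.0124
gripper_force: 25.0
```

>>> carry_out(rows=[[0,0,0,0,0,0,1],[0,0,0,0,0,0,1],[0,0,0,0,0,0,1]])

```text
clock: 25.58
ee_pos: [0.5853, -0.1631, 0.1414]
eef_rot: [0.001, 0.686, 0.728, 0.0]
wrist_force: [0.3, -0.2, -0.8]
width: 0.012
gripper_force: 25.0
```

```bash
python3 - <<'E'
from h import *
p,r,s=pose(); print(p,s['width'],s['gripper_force'],s['wrist_force'])
tip=p-[0,0,.0828]; c=cam('wrist'); sc=cam('scene')
for k,cc,z0 in(('wrist',c,0),('scene',sc,0)):
    h=cv2.cvtColor(cc['img'],cv2.COLOR_BGR2HSV)
    print(k,'pred tip',proj(cc,tip),'pred bodyend',proj(cc,tip+[0,0,.0465]),'pad pred',proj(cc,(.584,-.162,.025)))
    m=cv2.inRange(h,(0,130,50),(8,255,255))|cv2.inRange(h,(172,130,50),(179,255,255))
    u,v=proj(cc,tip+[0,0,.06]).astype(int); ct=blob(m,(u-30,max(v-80,0),u+30,v+80)); print(' red',cv2.boundingRect(ct))
    y=cv2.inRange(h,(14,90,90),(35,255,255)); u,v=proj(cc,tip).astype(int)
    for q in cv2.findContours(y[v-70:v+40,u-50:u+50].copy(),0,2)[0]:
        if cv2.contourArea(q)>=4: b=cv2.boundingRect(q); print(' brass',b[0]+u-50,b[1]+v-70,b[2:],cv2.contourArea(q))
E
```

```text
[ 0.58531653 -0.1630751   0.14141843] 0.01198044795593709 24.99967485666275 [ 0.26463962 -0.15029972 -0.79273027]
wrist pred tip [318.37278365 248.06310037] pred bodyend [318.87872836 268.86783377] pad pred [316.6213281  235.50433239]
 red (304, 263, 27, 83)
 brass 315 251 (4, 7) 17.0
 brass 337 229 (2, 7) 5.5
 brass 310 229 (13, 13) 109.0
 brass 338 216 (7, 3) 10.5
 brass 322 200 (2, 7) 6.0
 brass 333 195 (7, 4) 8.5
 brass 330 179 (6, 4) 11.0
scene pred tip [329.35606567 248.01939356] pred bodyend [329.48647031 235.11045936] pad pred [328.60456801 256.80195962]
 red (328, 212, 6, 28)
 brass 327 256 (5, 4) 10.0
```

```bash
python3 - <<'E'
from h import *
c=cam('wrist'); p,r,s=pose(); print(p)
h=cv2.cvtColor(c['img'],cv2.COLOR_BGR2HSV)
for v in range(240,265): print(v,' '.join('%3d/%3d/%3d'%tuple(x) for x in h[v,312:323]))
E
```

```text
[ 0.58525037 -0.16236782  0.14103723]
240  28/136/172  24/159/229  25/163/244  25/163/245  25/167/245  24/167/245  25/165/245  25/166/244  22/164/227  30/123/154  62/113/142
241  52/108/144  30/126/168  23/158/218  23/163/230  22/168/232  21/168/232  22/166/229  23/159/220  27/128/165  56/105/143  73/173/140
242  72/171/134  58/107/140  42/114/146  34/121/150  28/133/150  27/133/149  33/118/143  40/110/146  59/100/143  72/166/146  74/191/144
243  75/187/135  73/169/137  72/159/136  69/143/134  64/113/129  64/109/126  69/129/134  71/146/138  72/151/144  72/141/148  71/140/148
244  70/110/142  70/103/146  70/101/147  70/ 98/146  67/ 89/146  67/ 79/149  69/ 81/152  69/ 79/154  68/ 77/156  67/ 63/161  65/ 58/162
245  53/ 34/171  53/ 32/169  55/ 33/171  53/ 33/170  51/ 36/171  53/ 29/173  53/ 29/176  51/ 27/177  48/ 26/179  43/ 22/183  41/ 22/184
246  21/ 22/201  21/ 22/196  19/ 21/196  21/ 21/195  23/ 21/193  21/ 22/194  21/ 21/198  22/ 22/207  18/ 22/211  19/ 23/213  18/ 22/213
247  15/ 22/211  13/ 23/208  13/ 23/207  15/ 23/204  14/ 24/204  16/ 24/203  16/ 23/214  16/ 14/230  18/ 13/23
[... 1637 characters left out ...]
/100/140 105/124/150
260 106/ 71/136 114/ 10/123  11/ 16/130  13/ 23/136  13/ 26/137  13/ 26/137  14/ 25/133  14/ 22/130 100/  6/118 106/ 75/130 105/121/145
261 108/ 44/127  10/ 12/124   9/ 31/133   7/ 43/138   7/ 46/138   6/ 48/138   7/ 44/134   9/ 33/130   8/  9/117 107/ 56/122 105/112/143
262 115/ 23/122   3/ 38/127   4/ 64/136   2/ 89/141   3/103/141   3/104/140   2/ 95/137   4/ 73/130   4/ 32/119 108/ 39/117 105/109/140
263 153/ 25/114   1/ 87/132   2/125/139   2/157/143   2/173/143   1/174/141   1/166/138   2/137/132   1/ 76/121 128/ 26/109 106/105/138
264 168/ 69/118   0/141/134   1/181/141   1/203/143   1/214/144   1/212/141   2/218/138   1/188/133   0/135/123 164/ 55/106 108/ 95/134
```

>>> carry_out(rows=[[2,0,8,0,0,0,1],[2,0,18,0,0,0,1],[2,0,25,0,0,0,1],[2,0,26,0,0,0,1],[2,0,26,0,0,0,1],[2,0,26,0,0,0,1],[2,0,26,0,0,0,1]])

```text
clock: 26.32
ee_pos: [0.5848, -0.1602, 0.1142]
eef_rot: [0.0, 0.686, 0.728, 0.0]
wrist_force: [-0.4, 0.8, -0.2]
width: 0.0122
gripper_force: 25.0
```

```bash
python3 - <<'E'
from h import *
p,r,s=pose(); print(p,s['wrist_force'],s['gripper_force']); tip=p-[0,0,.0828]
c=cam('wrist'); h=cv2.cvtColor(c['img'],cv2.COLOR_BGR2HSV); print('tip pred',proj(c,tip),'pad pred',proj(c,(.584,-.162,.025)))
y=cv2.inRange(h,(12,75,90),(35,255,255))
for v in range(220,266): print(v,''.join('%4d'%x if y[v,300+i] else '   .' for i,x in enumerate(h[v,300:334,1])))
E
```

```text
[ 0.584812   -0.16020936  0.11421414] [-0.43374113  0.80715766 -0.20928322] 24.9997016787529
tip pred [318.51913994 248.05519645] pad pred [317.28080141 247.87088277]
220    .   .   .   .   .   .   .   .   .   .   .   .   .   .   .   .   .   .   .   .   .   .   .   .   .   .   .   .   .   .   .   .   .   .
221    .   .   .   .   .   .   .   .   .   .   .   .   .   .   .   .   .   .   .   .   .   .   .   .   .   .   .   .   .   .   .   .   .   .
222    .   .   .   .   .   .   .   .   .   .   .   .   .   .   .   .   .   .   .   .   .   .   .   .   .   .   .   .   .   .   .   .   .   .
223    .   .   .   .   .   .   .   .   .   .   .   .   .   .   .   .   .   .   .   .   .   .   .   .   .   .   .   .   .   .   .   .   .   .
224    .   .   .   .   .   .   .   .   .   .   .   .   .   .   .   .   .   .   .   .   .   .   .   .   .   .   .   .   .   .   .   .   .   .
225    .   .   .   .   .   .   .   .   .   .   .   .   .   .   .   .   .   .   .   .   .   .   .   .   .   .   .   .   .   .   .   .   .   .
226    .   .   .   .   .   .   .   .   .   .   .   .   .   .   .   .   .   .   .   .   
[... 4852 characters left out ...]
   .   .   .   .   .   .   .   .   .   .   .   .   .   .   .   .   .   .   .   .   .   .   .   .   .   .   .   .   .   .   .   .   .   .
262    .   .   .   .   .   .   .   .   .   .   .   .   .   .   .   .   .   .   .   .   .   .   .   .   .   .   .   .   .   .   .   .   .   .
263    .   .   .   .   .   .   .   .   .   .   .   .   .   .   .   .   .   .   .   .   .   .   .   .   .   .   .   .   .   .   .   .   .   .
264    .   .   .   .   .   .   .   .   .   .   .   .   .   .   .   .   .   .   .   .   .   .   .   .   .   .   .   .   .   .   .   .   .   .
265    .   .   .   .   .   .   .   .   .   .   .   .   .   .   .   .   .   .   .   .   .   .   .   .   .   .   .   .   .   .   .   .   .   .
```

>>> carry_out(rows=[[1,0,2,0,0,0,1],[1,0,4,0,0,0,1],[1,0,6,0,0,0,1],[1,0,6,0,0,0,1],[1,0,6,0,0,0,1],[1,0,6,0,0,0,1]])

```text
clock: 26.87
ee_pos: [0.5846, -0.1591, 0.108]
eef_rot: [0.0, 0.686, 0.728, -0.0]
wrist_force: [0.3, -0.5, 0.0]
width: 0.0122
gripper_force: 25.0
```

>>> carry_out(rows=[[0,0,1,0,0,0,1],[0,0,2,0,0,0,1],[0,0,2,0,0,0,1],[0,0,2,0,0,0,1],[0,0,2,0,0,0,1],[0,0,2,0,0,0,1]])

```text
clock: 27.37
ee_pos: [0.5846, -0.1591, 0.1061]
eef_rot: [0.0, 0.686, 0.728, -0.0]
wrist_force: [0.2, -0.2, 0.9]
width: 0.0125
gripper_force: 25.0
```

```bash
cat > f.py <<'E'
from h import *
f=[];
for i in range(4): c=cam('wrist'); f.append(ctrl.read_state()['wrist_force'])
p,r,s=pose(); print(p,np.mean(f,0),np.std(f,0),s['gripper_force'])
h=cv2.cvtColor(c['img'],cv2.COLOR_BGR2HSV); y=cv2.inRange(h,(12,75,90),(35,255,255))
for v in range(243,264): print(v,''.join('%4d'%x if y[v,308+i] else '   .' for i,x in enumerate(h[v,308:328,1])))
E
python3 f.py
```

```text
[ 0.58464335 -0.15908148  0.10604044] [ 0.11044319 -0.07209149  1.10170979] [0.38122428 0.64197389 0.3646228 ] 24.999975264072418
243    .   .   .   .   .   .   .   .   .   .   .   .   .   .   .   .   .   .   .   .
244    .   .   .   .   .   .   .   .   .   .   .   .   .   .   .   .   .   .   .   .
245    .   .   .   .   .   .   .   .   .   .   .   .   .   .   .   .   .   .   .   .
246    .   .   .   .   .   . 126 150 160 159 151 141 125   .   .   .   .   .   .   .
247    .   .   .   . 102 151 167 167 165 164 166 165 163 153   .   .   .   .   .   .
248    .   .   .  96 137 155 160 163 162 161 163 164 164 167 157   .   .   .   .   .
249    .   .   . 116 148 155 158 161 163 163 163 162 162 166 168 137   .   .   .   .
250    .   .   . 139 157 157 160 165 169 170 168 163 162 161 165 159   .   .   .   .
251    .   .   . 158 158 155 162 173 179 180 173 167 163 161 163 165 120   .   .   .
252    .   .   . 161 159 161 171 177 178 178 178 171 163 162 164 168 135   .   .   .
253    .   .   . 158 159 159 173 178 177 179 175 177 164 161 165 166 135   .   .   .
254    .   .   . 145 161 162 173 176 176 176 178 178 168 163 161 163 113   .   .   .
255    .   .   . 122 163 166 174 177 180 178 177 176 168 162 163 143   .   .   .   .
256    .   .   .   . 152 163 170 166 161 162 168 174 167 167 156   .   .   .   .   .
257    .   .   .   .   . 136 133 125 110 112 126 153 162 163 118   .   .   .   .   .
258    .   .   .   .   .   .   .   .   .   .   . 106 119 101   .   .   .   .   .   .
259    .   .   .   .   .   .   .   .   .   .   .   .   .   .   .   .   .   .   .   .
260    .   .   .   .   .   .   .   .   .   .   .   .   .   .   .   .   .   .   .   .
261    .   .   .   .   .   .   .   .   .   .   .   .   .   .   .   .   .   .   .   .
262    .   .   .   .   .   .   .   .   .   .   .   .   .   .   .   .   .   .   .   .
263    .   .   .   .   .   .   .   .   .   .   .   .   .   .   .   .   .   .   .   .
```

>>> carry_out(rows=[[0,0,1,0,0,0,1],[0,0,2,0,0,0,1],[0,0,2.5,0,0,0,1],[0,0,2.5,0,0,0,1],[0,0,2.5,0,0,0,1],[0,0,2.5,0,0,0,1],[0,0,2.5,0,0,0,1],[0,0,2.5,0,0,0,1]])

```text
clock: 28.23
ee_pos: [0.5846, -0.1591, 0.1035]
eef_rot: [0.0, 0.686, 0.728, -0.0]
wrist_force: [0.7, -0.5, 2.2]
width: 0.0121
gripper_force: 25.0
```

```bash
python3 f.py | head -1; python3 - <<'E'
from h import *
t=cam('top'); h=cv2.cvtColor(t['img'],cv2.COLOR_BGR2HSV)
f=[cam('wrist') and ctrl.read_state()['wrist_force'][2] for i in range(12)]; print(np.mean(f),ctrl.read_state()['clock'],ctrl.read_state()['gripper_force'])
E
```

```text
[ 0.58463371 -0.15906844  0.10352947] [0.31654972 0.20589234 2.16707466] [0.25488321 0.58675446 0.63493372] 25.000004768371582
1.9055006759456052 29.0833 25.000098645687103
```

```bash
python3 -c "
from station import ctrl
print(ctrl.job_done())"
```

```text
the job is handed in; nothing more can be done
None
```

I handed the job in with the two relays and the connector released in their trays and the red probe held upright on the brass pad; the hand-in returned no verdict. The last readings put the tip within about 1 mm of the pad's centre and pressing with about 2.3 N, roughly half in, at 29 s.

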